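# Set the grinder's air tap with its crank key

## Task

Pick up the loose crank key and lay it squarely down over the square spindle of the air tap until it sits fully home, then let go of it before turning anything. Take the key again by its upright black handle and turn the spindle counter-clockwise, seen from above, until the pointer on the dial stands right at the small rider clamped on the dial's rim. Leave the key sitting on the spindle and do not shift the other things on the bench.

Things in the scene. Friction and masses are not known exactly. Their poses are not given: they have to be found in the camera images.
- valve: air tap, fixed: foot plate 115 x 115 x 10 mm, brass body, round dark dial 112 mm across with its top 60 mm above the bench. Origin on the bench under the spindle axis, z up. Its x axis is the direction in which the pointer stands when the tap is fully shut; white ticks every 10 degrees run counter-clockwise from there.
- tap (a joint): opening of the spindle, rad: 0 fully shut, grows counter-clockwise seen from above, to 2.1 at its stop; it starts nearly shut (up to 0.2) and stays where it is left (about 0.2 Nm of friction).
- seat (a point): on the spindle's axis on its flat shoulder (48 mm wide, 80 mm above the bench) where the key sits; turns with the spindle, x axis along the pointer. On it stands a 22 mm square 16 mm high, then a 6 mm square taper. Its flats face 45, 135, 225, 315 degrees from the pointer, so the seated key's arm lies at any one of these angles to the pointer and never covers it.
- pointer_tip (a point): tip of the pointer, a flat light-metal finger 7 mm wide just above the dial, turning with the spindle; 47 mm from the axis, 64.5 mm above the bench; its x axis points outward along the pointer.
- rider: small light-metal block, 12 mm wide, up to 70 mm above the bench, fixed on the dial's rim at the wanted opening (0.9 to 1.6 rad from shut). Origin on the bench on the spindle's axis (same point as the tap's); its x axis points outward from the axis through the block's middle.
- rider_mark (a point): inner point of the rider, 50 mm from the spindle's axis, 64.5 mm above the bench.
- key: loose crank key, about 0.3 kg, lying flat: square steel head 48 x 48 x 24 mm with a through eye 26 mm square, and a light-metal arm 20 mm wide, from 4 to 16 mm above the underside, running along its x axis to 109 mm. Origin in the middle of the eye at the underside; z up. Its weight lies about 15 mm from the eye's centre.
- key_handle: upright black round handle on the arm's end, 22 mm thick, 50 mm high, revolving freely on its pin. Origin in the middle of its underside, 98 mm from the eye's centre along the key's x axis and 16.5 mm above the key's underside. Its yaw means nothing.
- offcut: small cast bronze offcut, 40 x 22 x 20 mm, lying loose near the middle; origin under its centre. Leave it alone.
- wax_tin: low round tin, 72 mm across, 40 mm high, loose; origin under its centre. Leave it alone.
- chisel: flat steel chisel, about 125 mm long and 10 mm high, lying close in front of the robot. Leave it alone.
- torso: bronze torso about 185 mm high on a dark wooden block 100 x 100 mm; origin under the block's centre. Leave it alone.
- grinder: air grinder lying on the bench, about 200 mm long, 42 mm high. Leave it alone.
- brush: hand brush lying on the bench. Leave it alone.
- hammer: hammer lying on the bench. Leave it alone.
Not all that is in view belongs to the job. Leave any red look-alike of the valve alone. Leave any blue look-alike of the key alone.

How it is judged (in metres and radians):
On the way, in this order (a step that is already met when the one before it is completed fails the run):
1. the key sits fully home on the spindle, let go, with the tap still nearly shut (below 0.5 rad) (distance between key and seat below 0.007 m and angle between key's own z axis and vertical below 0.12 rad and contact force between the fingers and key below 0.2 N and value of joint tap below 0.5 rad), for 0.2 s.
2. the fingers hold the key's handle and have turned the seated key so that the tap is open by more than 0.6 rad (distance between key and seat below 0.007 m and contact force between the fingers and key_handle above 0.3 N and value of joint tap above 0.6 rad), for 0.1 s.
At the end, for the whole second after the job is handed in: The pointer stands within 0.085 rad (5 degrees, 4 mm at its tip) of the rider's middle; the key sits on the spindle, its origin within 7 mm of the seat and tilted less than 0.12 rad; spindle and key are at rest and the key is released (distance between key and seat below 0.007 m and angle between key's own z axis and vertical below 0.12 rad and contact force between the fingers and key below 0.2 N and angle between the x axis of pointer_tip and the x axis of rider, either way round below 0.085 rad and velocity of joint tap between -0.03 and 0.03 rad/s and linear speed of key below 0.02 m/s); the robot touches nothing.
It fails at once if one of the other loose things (offcut, tin, chisel, torso, grinder, brush, hammer) is shifted by more than 30 mm (distance of any of offcut, wax_tin, chisel, torso, grinder, brush, hammer from where it was at the start of the episode above 0.03 m).
It also fails if it takes over 58 s, if anything falls off the work surface, if the arm or the gripper's body presses on something with over 40 N, if the wrist force passes 120 N, or if a joint passes its speed limit or range.

## Robot

A 6-joint arm with a two-finger parallel gripper is mounted at the origin on the work surface. World frame = base frame: x ahead of the robot, y to its left, z up, the work surface at z = 0. Lengths are in m, angles in degrees, forces in N, time in s.
With the tool pointing down it reaches from about 0.25 to 0.775 m from the base axis. Payload 8.9 kg.
Tool frame: the origin (TCP) lies midway between the tips of the shut fingers; the grasp point (between the pads) lies 19 mm behind it (manip.tcp_to_grasp is the distance from the TCP to the grasp point, in m); z points along the fingers, y is the line along which they close (so a half turn about z gives the same grasp; the last joint's range is limited). The gripper opens to 85 mm and grips with 20 to 120 N. Pads are 22 mm wide; open, the fingers measure 114 mm over their backs; the gripper's body (76 mm by 85 mm) begins 54 mm behind the grasp point. The pads swing forward as they close: fully open they stand 13 mm farther back than shut.
Start: joints at [61.003, 16.656, -8.789, 64.555, 0, 82.019], TCP at [0.188, 0.49, 0.208] pointing down, gripper open.
Joint ranges: [-144.48, 144.48], [-52.06, 99.96], [-74.48, 78.29], [-112.23, 115.85], [-86.99, 84.42], [-180, 180]. Speed limits (degrees/s): [127.2, 127.2, 159.86, 180, 180, 180].

## Interface

Orientations are given as a 3x3 rotation matrix whose columns are the frame's x, y, z axes.
In Python, from station import manip gives the robot as it stands.
- The arm moves only by the tool jog_arm, never from a script. Its argument "targets" is a list of rows, each a list of 5 numbers: the shift along the world's x, y, z normalised to -1 to 1, where 1 is 100 cm, then the turn about the world's z normalised to -1 to 1, where 1 is 90 degrees, then the closure, from -1 (fully open) to 1 (shut). In form: [[tx, ty, tz, yaw, claw], ...]. A call has 1 to 5 rows; each row is the pose to reach, as a shift and turn from the pose commanded when the call began; what a row does not reach only later rows make up. A row lasts 1/12 s, in which the tool goes at most 41.7 mm and 7.16 degrees, less where a joint would pass 70% of its speed; a pose out of reach is approached as far as the arm can. A call with a number of a shift or a turn outside -1 to 1 is refused whole. A call with a gripper value outside its range is refused whole. The fingers move at their own pace and stop on an object; "grip_force" is the grip in N (left out, the last holds). Time passes only in rows, so rows that repeat a pose let the fingers close. It gives the time, the measured TCP pose, the force, the opening and the grip force at its end, in the units of the state.
- manip.read_state(): the state, without advancing time (a new reading comes with each control period).
- manip.camera(name): name is "scene" or "top"; returns the picture (400x640x3 uint8, blue, green, red); there is no depth.
- manip.calibration(name): a dict with "K" (3x3 intrinsics, pixels), "world_from_camera" (4x4, takes a point from camera to world coordinates). Camera axes: x right, y up, looking along -z (the intrinsics and any distortion apply to the point x, -y, -z); pixel columns grow to the right and rows downward; lengths in m; the calibration is good to about 2 mm. A picture is of the moment at which its call begins. calibration takes no time and is no camera call.
- manip.finish_job(): hands the job in; it is judged then, once.
The state is a dict: "clock": time; "joint_pos": joint angles; "dq": joint speeds; "joint_torque": joint torques, N m; "position": TCP position; "tool_rot": TCP orientation; "contact_force": force on the tool from outside, world axes, zero at the start; "wrist_torque": the same for the moment, N m; "finger_gap": opening from 0.0 (shut) to 1.0 (fully open); "grip_force": force on a finger pad.
Only numpy, scipy, OpenCV 4.12 (cv2) and the standard library are available. Lean on these libraries where they do the work, as an engineer would, in place of code of your own. Each camera call takes 0.05 s, during which the arm holds its last target. There are 200 camera calls.

## Working session

There is one attempt and no reset: what is moved stays moved. The work goes in short steps, Python scripts to look and compute and a tool call to move; the robot and the scene stay as the last step left them, time stands still between calls to the robot, and variables do not carry over. Pictures are saved under pics/ and viewed, at most 10 in all, crops included, and the job is handed in when it is done.

Besides the shell and the picture viewer there is one more tool, called after "Call:" by a JSON object that holds its "name" and its "arguments". jog_arm: Moves the arm, as the interface text tells. Scaled input: -1 to 1 covers 100 cm each way for a shift and 90 degrees each way for a turn. Its arguments: {"type":"object","properties":{"targets":{"type":"array","items":{"type":"array","items":{"type":"number","minimum":-1,"maximum":1}}},"grip_force":{"type":"number"}},"required":["targets"]}

```bash
mkdir -p pics
cat > h.py <<'E'
import numpy as np, cv2
from station import manip
def snap(n,f): 
    im=np.asarray(manip.camera(n)).copy(); cv2.imwrite('pics/'+f+'.png',im); return im
def ray(n,u,v):
    c=manip.calibration(n); K=np.array(c['K']); T=np.array(c['world_from_camera'])
    p=cv2.undistortPoints(np.array([[[u,v]]],float),K,np.array(c.get('dist',np.zeros(5)),float))[0,0]
    return T[:3,3], T[:3,:3]@np.array([p[0],-p[1],-1])
def onz(n,u,v,z):
    o,d=ray(n,u,v); return o+d*(z-o[2])/d[2]
def pix(n,P):
    c=manip.calibration(n); K=np.array(c['K']); T=np.array(c['world_from_camera'])
    q=T[:3,:3].T@(np.array(P,float)-T[:3,3]); q=K@np.array([q[0],-q[1],-q[2]]); return q[:2]/q[2]
E
python3 - <<'E'
from h import *
for n in('scene','top'):
    snap(n,n+'0'); c=manip.calibration(n); print(c)
print(manip.read_state(), manip.tcp_to_grasp)
E
```

```text
{'K': array([[490.4611133 ,   0.        , 321.98590283],
       [  0.        , 490.4611133 , 202.77508323],
       [  0.        ,   0.        ,   1.        ]]), 'world_from_camera': array([[-0.02946169, -0.59560207,  0.80273917,  1.59436176],
       [ 0.99953959, -0.02338301,  0.01933524, -0.04513155],
       [ 0.00725435,  0.80293923,  0.59601675,  0.89354712],
       [ 0.        ,  0.        ,  0.        ,  1.        ]])}
{'K': array([[439.69245826,   0.        , 316.92673609],
       [  0.        , 439.69245826, 197.94499813],
       [  0.        ,   0.        ,   1.        ]]), 'world_from_camera': array([[-0.01110977,  0.98798124, -0.15417407,  0.2630946 ],
       [-0.99993584, -0.01063598,  0.00389765, -0.0626396 ],
       [ 0.00221101,  0.15420748,  0.98803601,  1.49661344],
       [ 0.        ,  0.        ,  0.        ,  1.        ]])}
{'clock': 0.1, 'joint_pos': array([ 6.10041296e+01,  1.66855681e+01, -8.82457001e+00,  6.45544080e+01,
       -3.34788960e-04,  8.20186391e+01]), 'dq': array([-0.01278643, -0.05539296,  0.06182816, -0.0468202 ,  0.16154078,
       -0.02238505]), 'joint_torque': array([ 2.15547319e-03, -5.37977350e+01,  3.31918931e+01,  9.26304987e-03,
       -1.29446762e-04,  2.16250766e-05]), 'position': array([0.18807246, 0.48973306, 0.20760511]), 'tool_rot': array([[-9.33489605e-01,  3.58604051e-01, -5.40977029e-04],
       [ 3.58604428e-01,  9.33489094e-01, -9.88168379e-04],
       [ 1.50634972e-04, -1.11644167e-03, -9.99999365e-01]]), 'contact_force': array([-0.16433806,  1.05522813,  0.39328185]), 'wrist_torque': array([-0.03249035, -0.01699249,  0.05524077]), 'grip_force': 0.0, 'finger_gap': 0.997453679961832} 0.0187
```

View pics/top0.png

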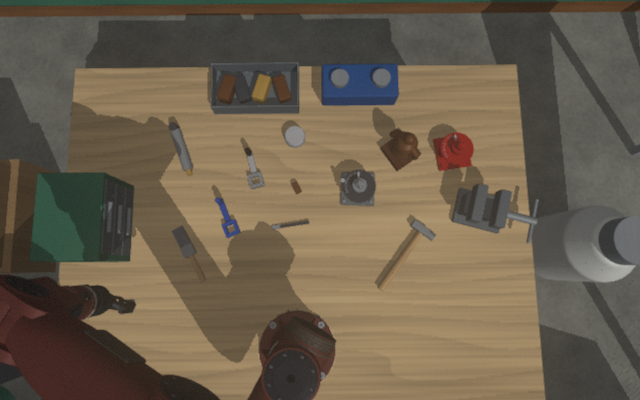

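View pics/scene0.png

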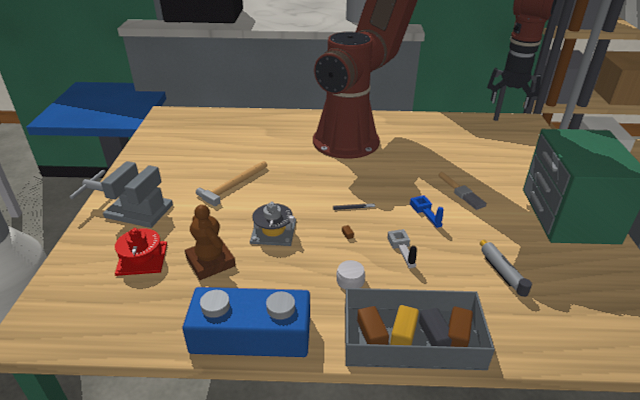

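The key could be the steel one with a black handle, top (254,182), or the blue look-alike at (228,225). The valve could be the dark-dial brass one at (358,188), or the red look-alike at (455,150). From the description I choose the steel key and the dark valve, and I'll check both in one close crop.

Run:
```python
from h import *
t=cv2.imread('pics/top0.png'); s=cv2.imread('pics/scene0.png')
def crop(im,u,v,w,h): return cv2.resize(im[v:v+h,u:u+w],(400,300),interpolation=cv2.INTER_CUBIC)
a=crop(t,222,138,64,48+12 if 0 else 48); 
out=np.vstack([np.hstack([crop(t,220,142,64,48),crop(t,326,164,64,48)]),np.hstack([crop(s,366,220,64,48),crop(s,241,198,64,48)])])
cv2.imwrite('pics/c1.png',out)
```

```text
(no output)
```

View pics/c1.png

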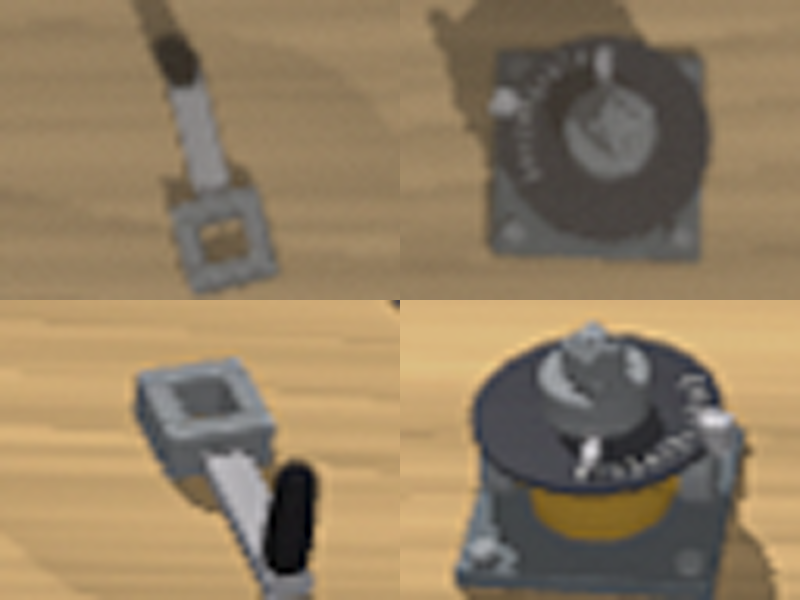

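The crops confirm the steel key: head at top about (256,180), black handle at about (248,149). The valve is the dark one: dial centre about (359,186), pointer tip about (358.6,172), rider about (342.8,180). Next I'll measure them with masks.

Run:
```python
from h import *
t=cv2.imread('pics/top0.png'); s=cv2.imread('pics/scene0.png')
B=8
def up(im,u,v,w,h): return cv2.resize(im[v:v+h,u:u+w],None,fx=B,fy=B,interpolation=cv2.INTER_CUBIC)
def back(p,u,v): return (np.array(p)+.5)/B-.5+np.array([u,v])
def big(m):
    c,_=cv2.findContours(m,cv2.RETR_EXTERNAL,cv2.CHAIN_APPROX_NONE); return max(c,key=cv2.contourArea)
# key head, top view
c=up(t,236,140,40,52); hsv=cv2.cvtColor(c,cv2.COLOR_BGR2HSV)
m=((hsv[...,1]<60)&(hsv[...,2]>70)).astype(np.uint8)*255
f=np.zeros_like(m); cv2.drawContours(f,[big(m)],-1,255,-1)
head=cv2.morphologyEx(f,cv2.MORPH_OPEN,np.ones((70,70),np.uint8))
r=cv2.minAreaRect(big(head)); bx=back(cv2.boxPoints(r),236,140)
P=np.array([onz('top',*p,.024) for p in bx]); print('head rect',r,'\n',P[:,:2].round(4),'ctr',P.mean(0).round(4), np.linalg.norm(np.diff(P,axis=0),axis=1).round(4))
# arm: grey minus head
arm=cv2.bitwise_and(f,cv2.bitwise_not(cv2.dilate(head,np.ones((17,17),np.uint8)))); a=cv2.minAreaRect(big(arm)); ac=big(arm)[:,0].astype(float)
vx,vy,x0,y0=cv2.fitLine(ac.astype(np.float32),cv2.DIST_L2,0,.01,.01).ravel()
q=[onz('top',*back((x0+k*vx,y0+k*vy),236,140),.016) for k in(-40,40)]; print('arm rect',a,'mid',np.round((q[0]+q[1])/2,4)); d=q[1]-q[0]; print('arm angle',np.degrees(np.arctan2(d[1],d[0])))
# handle dark
m=(c.max(2)<60).astype(np.uint8)*255; M=cv2.moments(big(m)); hp=back((M['m10']/M['m00'],M['m01']/M['m00']),236,140); print('handle px',hp,onz('top',*hp,.045))
# valve top
pts={'dial':((207.5,139),.06),'shoulder':((211,133),.08),'ptr':((204,50),.0645),'rider':((103,102),.07)}
for k,((x,y),z) in pts.items(): print('top',k,onz('top',(x+.5)/6.25-.5+326,(y+.5)/6.25-.5+164,z).round(4))
pts={'dial':((598,112),.06),'ptr':((585,175),.0645),'rider':((716,117),.07),'sqtop':((592,30),.102)}
for k,((x,y),z) in pts.items(): print('scene',k,onz('scene',(x-400+.5)/6.25-.5+241,(y+.5)/6.25-.5+198,z).round(4))
# scene key head top face corners by hand
C=[(137,377),(238,359),(275,425),(165,447)]
P=np.array([onz('scene',(x+.5)/6.25-.5+366,(y-300+.5)/6.25-.5+220,.024) for x,y in[(137,377),(238,359),(275,425),(165,447)]]); 
print('scene head',P[:,:2].round(4),P.mean(0))
# dial mask ellipse in both
for n,im,u,v,w,h in(('top',t,326,164,64,48),('scene',s,305-64,198,64,48)):
    c=up(im,u,v,w,h); g=c.max(2); sat=cv2.cvtColor(c,cv2.COLOR_BGR2HSV)[...,1]
    print(n,[int(g[y*8+4,x*8+4]) for x,y in((30,8),(45,20),(20,20),(33,35),(18,38))])
```

```text
head rect ((159.5, 318.5), (123.0, 111.0), 90.0) 
 [[0.5863 0.1644]
 [0.5858 0.1169]
 [0.5323 0.1165]
 [0.5329 0.1637]] ctr [0.5593 0.1404 0.024 ] [0.0474 0.0534 0.0472]
arm rect ((123.55570983886719, 179.01165771484375), (155.0373077392578, 54.5124626159668), 75.25643920898438) mid [0.6223 0.1568 0.016 ]
arm angle -165.64618810066946
handle px [247.83370929 151.35625389] [0.65227059 0.16450783 0.045     ]
top dial [ 0.5265 -0.2078  0.06  ]
top shoulder [ 0.526  -0.2077  0.08  ]
top ptr [ 0.5739 -0.2067  0.0645]
top rider [ 0.5452 -0.152   0.07  ]
scene dial [ 0.5358 -0.2072  0.06  ]
scene ptr [ 0.5851 -0.207   0.0645]
scene rider [ 0.55   -0.1537  0.07  ]
scene sqtop [ 0.5319 -0.208   0.102 ]
scene head [[0.5509 0.1112]
 [0.5367 0.1571]
 [0.581  0.1685]
 [0.5972 0.1196]] [0.56644053 0.13912657 0.024     ]
top [73, 71, 82, 74, 106]
scene [129, 75, 81, 132, 72]
```

Call:
{"name": "jog_arm", "arguments": {"targets": [[0.127,-0.116,0,0.131,-1],[0.127,-0.116,0,0.131,-1],[0.127,-0.116,0,0.131,-1],[0.127,-0.116,0,0.131,-1],[0.127,-0.116,0,0.131,-1]]}}

```text
clock: 0.52
position: [0.3185, 0.3707, 0.2079]
tool_rot: [[-0.987, 0.164, 0.001], [0.164, 0.987, -0.001], [-0.001, -0.001, -1.0]]
contact_force: [1.1, 0.7, -0.8]
finger_gap: 1.0
grip_force: 0.0
```

Call:
{"name": "jog_arm", "arguments": {"targets": [[0.127,-0.116,0,0.131,-1],[0.127,-0.116,0,0.131,-1],[0.127,-0.116,0,0.131,-1],[0.127,-0.116,0,0.131,-1],[0.127,-0.116,0,0.131,-1]]}}

```text
clock: 0.93
position: [0.4458, 0.2546, 0.2078]
tool_rot: [[-0.999, -0.041, 0.001], [-0.041, 0.999, -0.001], [-0.001, -0.001, -1.0]]
contact_force: [-0.7, 0.1, -0.4]
finger_gap: 1.001
grip_force: 0.0
```

Call:
{"name": "jog_arm", "arguments": {"targets": [[0.127,-0.115,-0.06,0.131,-1],[0.127,-0.115,-0.06,0.131,-1],[0.127,-0.115,-0.06,0.131,-1],[0.127,-0.115,-0.06,0.131,-1],[0.127,-0.115,-0.06,0.131,-1]]}}

```text
clock: 1.35
position: [0.5714, 0.1398, 0.1458]
tool_rot: [[-0.969, -0.245, -0.001], [-0.245, 0.969, -0.001], [0.001, -0.001, -1.0]]
contact_force: [-0.2, -0.5, -0.3]
finger_gap: 1.0
grip_force: 0.0
```

Call:
{"name": "jog_arm", "arguments": {"targets": [[0,0,-0.04,0,-1],[0,0,-0.08,0,-1],[0,0,-0.08,0,-1],[0,0,-0.08,0,-1],[0,0,-0.08,0,-1]]}}

```text
clock: 1.77
position: [0.5699, 0.1437, 0.0699]
tool_rot: [[-0.969, -0.248, 0.001], [-0.248, 0.969, 0.0], [-0.001, -0.0, -1.0]]
contact_force: [0.6, 0.0, 0.8]
finger_gap: 1.001
grip_force: 0.0
```

Run:
```python
from h import *
print(manip.read_state()['position'])
a=snap('scene','s1');b=snap('top','t1')
f=lambda im,u,v:cv2.resize(im[v:v+90,u:u+60],(400,600),interpolation=cv2.INTER_CUBIC)
p=manip.read_state()['position']; print(pix('scene',p),pix('top',p))
cv2.imwrite('pics/c2.png',np.hstack([f(a,370,190),f(b,226,120)]))
```

```text
[0.56991508 0.14367652 0.06985765]
[401.82145062 223.58627527] [252.59998593 173.16108432]
```

View pics/c2.png

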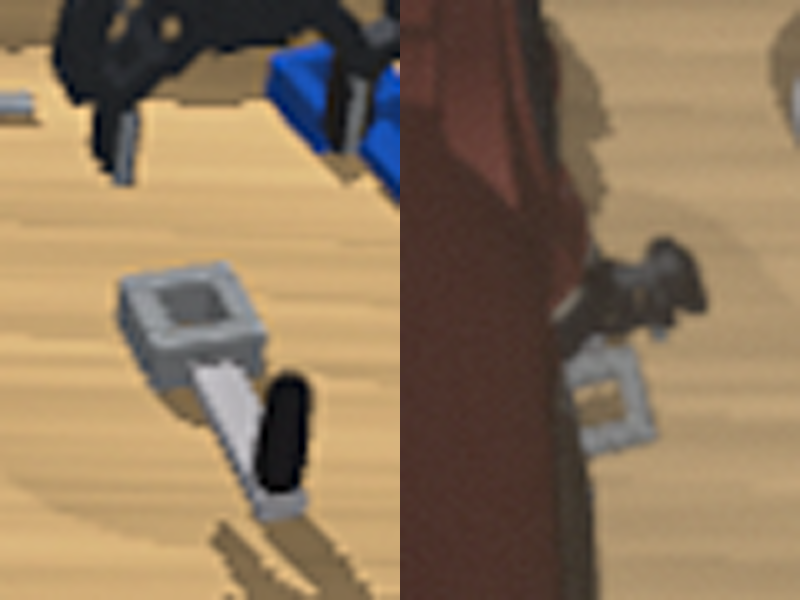

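Run:
```python
from h import *
s=manip.read_state(); p=s['position'];R=s['tool_rot']
for n,(u,v) in(('scene',(370,190)),('top',(226,120))):
  for sy in(1,-1):
    for sx in(1,-1):
        q=pix(n,p+R@np.array([sx*.011,sy*.0425,-.013])); print(n,sy,sx,((q-[u,v])*6.667).round(0))
```

```text
scene 1 1 [306. 168.]
scene 1 -1 [326. 201.]
scene -1 1 [105. 196.]
scene -1 -1 [123. 230.]
top 1 1 [ 95. 392.]
top 1 -1 [ 84. 350.]
top -1 1 [263. 348.]
top -1 -1 [252. 306.]
```

Fingers straddle the steel key in both views: scene fingertips about (388,218) and (422,213), head about (398,236). The top view's fingertip matches the prediction to 0.5 px, so I trust top for x/y.

Call:
{"name": "jog_arm", "arguments": {"targets": [[-0.006,-0.002,-0.03,0,-1],[-0.006,-0.002,-0.066,0,-1],[-0.006,-0.002,-0.066,0,-1],[-0.006,-0.002,-0.066,0,-1]], "grip_force": 60}}

```text
clock: 2.2
position: [0.5628, 0.1413, 0.0028]
tool_rot: [[-0.969, -0.248, -0.001], [-0.248, 0.969, -0.0], [0.001, 0.0, -1.0]]
contact_force: [0.1, 0.3, 0.3]
finger_gap: 0.995
grip_force: 0.0
```

Call:
{"name": "jog_arm", "arguments": {"targets": [[0,0,0,0,1],[0,0,0,0,1],[0,0,0,0,1],[0,0,0,0,1],[0,0,0,0,1]]}}

```text
clock: 2.62
position: [0.5639, 0.1412, 0.003]
tool_rot: [[-0.969, -0.248, 0.001], [-0.248, 0.969, 0.0], [-0.001, -0.0, -1.0]]
contact_force: [-0.7, 0.5, 0.3]
finger_gap: 0.297
grip_force: 0.0
```

Call:
{"name": "jog_arm", "arguments": {"targets": [[0,0,0,0,1],[0,0,0,0,1],[0,0,0,0,1],[0,0,0,0,1],[0,0,0,0,1]]}}

```text
clock: 3.03
position: [0.5632, 0.141, 0.002]
tool_rot: [[-0.969, -0.248, -0.0], [-0.248, 0.969, -0.0], [0.0, 0.0, -1.0]]
contact_force: [0.4, 0.2, 0.0]
finger_gap: -0.001
grip_force: 0.0
```

Run:
```python
from h import *
a=snap('scene','s2');b=snap('top','t2')
f=lambda im,u,v:cv2.resize(im[v:v+90,u:u+60],(400,600),interpolation=cv2.INTER_CUBIC)
p=manip.read_state()['position']; print(p,(pix('scene',p)-[370,190])*6.667,(pix('top',p)-[226,120])*6.667)
cv2.imwrite('pics/c3.png',np.hstack([f(a,370,190),f(b,226,120)]))
```

```text
[0.56322611 0.14107787 0.00204027] [186.56864527 340.96110849] [201.12478003 396.63161523]
```

View pics/c3.png

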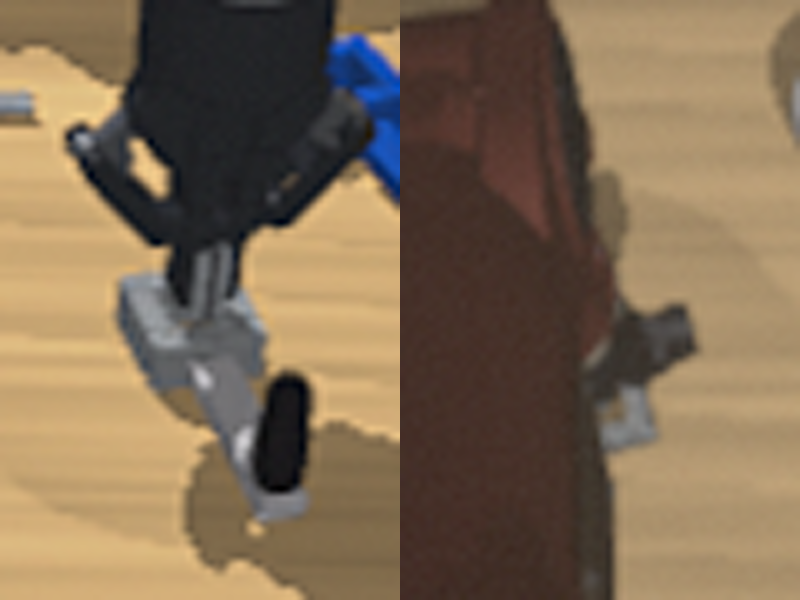

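The closed fingertips show at scene about (401,238), roughly 19 mm higher than the reported TCP, so they shut above the head. The key has not moved. I'll reopen and go lower, watching the force.

Call:
{"name": "jog_arm", "arguments": {"targets": [[0,0,0.01,0,-1],[0,0,0.01,0,-1],[0,0,0.01,0,-1],[0,0,0.01,0,-1],[0,0,0.01,0,-1]]}}

```text
clock: 3.55
position: [0.5632, 0.1411, 0.0121]
tool_rot: [[-0.969, -0.248, -0.0], [-0.248, 0.969, 0.0], [0.0, 0.0, -1.0]]
contact_force: [0.1, -0.4, -0.1]
finger_gap: 0.71
grip_force: 0.0
```

Call:
{"name": "jog_arm", "arguments": {"targets": [[0,0,0,0,-1],[0,0,0,0,-1],[0,0,0,0,-1],[0,0,-0.01,0,-1],[0,0,-0.01,0,-1]]}}

```text
clock: 3.97
position: [0.5623, 0.1409, 0.0005]
tool_rot: [[-0.969, -0.248, -0.002], [-0.248, 0.969, -0.0], [0.002, 0.0, -1.0]]
contact_force: [-0.8, 0.0, -0.0]
finger_gap: 0.999
grip_force: 0.0
```

Call:
{"name": "jog_arm", "arguments": {"targets": [[0,0,-0.004,0,-1],[0,0,-0.008,0,-1],[0,0,-0.012,0,-1],[0,0,-0.012,0,-1],[0,0,-0.012,0,-1]]}}

```text
clock: 4.38
position: [0.563, 0.1411, -0.0102]
tool_rot: [[-0.969, -0.248, -0.001], [-0.248, 0.969, -0.0], [0.001, 0.0, -1.0]]
contact_force: [-0.3, 0.4, -0.4]
finger_gap: 1.004
grip_force: 0.0
```

Call:
{"name": "jog_arm", "arguments": {"targets": [[0,0,0,0,1],[0,0,0,0,1],[0,0,0,0,1],[0,0,0,0,1],[0,0,0,0,1]]}}

```text
clock: 4.8
position: [0.5636, 0.1411, -0.0092]
tool_rot: [[-0.969, -0.248, 0.001], [-0.248, 0.969, -0.0], [-0.001, -0.0, -1.0]]
contact_force: [-1.0, -0.3, 6.6]
finger_gap: 0.539
grip_force: 61.9
```

Call:
{"name": "jog_arm", "arguments": {"targets": [[0,0,0.01,0,1],[0,0,0.03,0,1],[0,0,0.07,0,1],[0,0,0.11,0,1],[0,0,0.14,0,1]]}}

```text
clock: 5.22
position: [0.5636, 0.1412, 0.1335]
tool_rot: [[-0.969, -0.248, 0.002], [-0.248, 0.969, 0.0], [-0.002, -0.0, -1.0]]
contact_force: [2.4, 0.3, -2.1]
finger_gap: 0.535
grip_force: 62.6
```

Call:
{"name": "jog_arm", "arguments": {"targets": [[-0.004,-0.04,0.02,0.08,1],[-0.008,-0.08,0.02,0.16,1],[-0.012,-0.12,0.02,0.2,1],[-0.016,-0.16,0.02,0.2,1],[-0.016,-0.17,0.02,0.2,1]]}}

```text
clock: 5.63
position: [0.5464, -0.0336, 0.1509]
tool_rot: [[-0.846, -0.533, 0.0], [-0.533, 0.846, -0.002], [0.001, -0.002, -1.0]]
contact_force: [0.3, -0.1, -2.4]
finger_gap: 0.536
grip_force: 62.7
```

Call:
{"name": "jog_arm", "arguments": {"targets": [[-0.004,-0.04,0,0.07,1],[-0.008,-0.08,0,0.13,1],[-0.012,-0.12,0,0.152,1],[-0.016,-0.16,0,0.152,1],[-0.016,-0.173,0,0.152,1]]}}

```text
clock: 6.05
position: [0.5305, -0.2068, 0.1506]
tool_rot: [[-0.697, -0.717, 0.0], [-0.717, 0.697, -0.002], [0.001, -0.002, -1.0]]
contact_force: [-0.5, -0.3, -2.4]
finger_gap: 0.539
grip_force: 62.8
```

Call:
{"name": "jog_arm", "arguments": {"targets": [[0,0,0,0,1],[0,0,0,0,1]]}}

```text
clock: 6.22
position: [0.531, -0.2022, 0.1502]
tool_rot: [[-0.696, -0.718, -0.0], [-0.718, 0.696, 0.001], [-0.0, 0.001, -1.0]]
contact_force: [0.3, 1.1, -2.7]
finger_gap: 0.539
grip_force: 62.8
```

Run:
```python
from h import *
print({k:v for k,v in manip.read_state().items() if k in('position','tool_rot','finger_gap','contact_force')})
a=snap('scene','s3');b=snap('top','t3')
f=lambda im,u,v:cv2.resize(im[v:v+90,u:u+60],(400,600),interpolation=cv2.INTER_CUBIC)
cv2.imwrite('pics/c4.png',np.hstack([f(a,245,165),f(b,326,125)]))
```

```text
{'position': array([ 0.53096796, -0.20216232,  0.15020866]), 'tool_rot': array([[-6.95636334e-01, -7.18394055e-01, -2.70876184e-04],
       [-7.18394061e-01,  6.95636108e-01,  6.15326347e-04],
       [-2.53615535e-04,  6.22639206e-04, -9.99999774e-01]]), 'contact_force': array([ 0.31755077,  1.09928246, -2.74555739]), 'finger_gap': 0.5391610754993788}
```

View pics/c4.png

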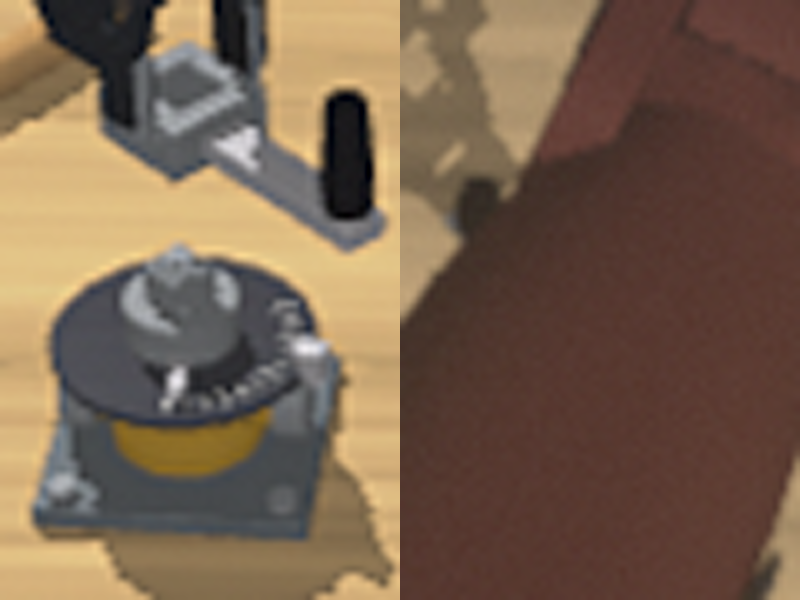

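Run:
```python
from h import *
a=cv2.imread('pics/s3.png'); cv2.imwrite('pics/c5.png',cv2.resize(a[167:217,254:314],None,fx=12,fy=12,interpolation=cv2.INTER_CUBIC))
```

```text
(no output)
```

View pics/c5.png

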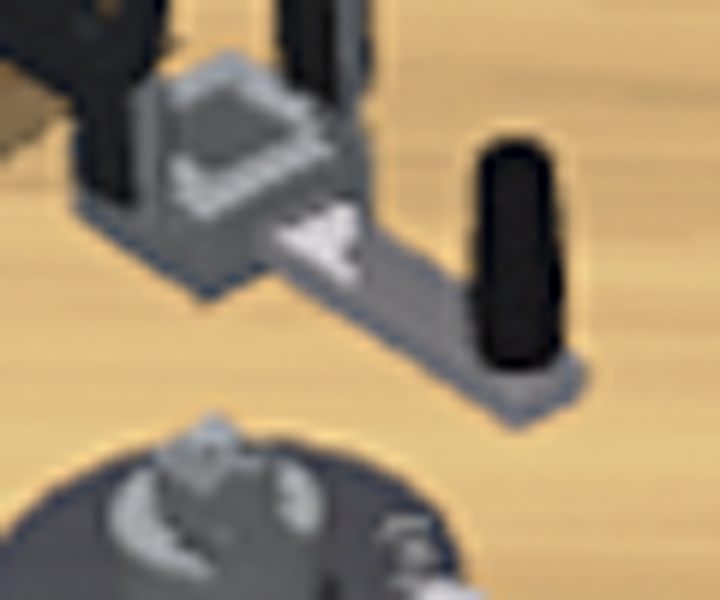

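Run:
```python
from h import *
W=lambda x,y,z:onz('scene',(x+.5)/12-.5+254,(y+.5)/12-.5+167,z)
p=manip.read_state()['position']; zu=p[2]+.0095; print('under',zu)
c=W(219,131,zu+.024); print('head top ctr',c.round(4))
for k,q in dict(front=(205,217,zu+.024),back=(230,50,zu+.024),fu=(205,300,zu),lu=(75,205,zu),ru=(372,218,zu)).items(): print(k,W(*q).round(4))
h=W(515,152,zu+.0665); hb=W(518,365,zu+.0165); print('handle top/bot',h.round(4),hb.round(4), 'ang',np.degrees(np.arctan2(*(hb-c)[1::-1])), np.linalg.norm((hb-c)[:2]))
X=lambda P:((pix('scene',P)-[254,167]+.5)*12-.5).round(0)
print('valve taper top',W(213,440,.102).round(4))
for cx in (.5265,.531,.535):
  ctr=np.array([cx,-.2075,0]); print(cx,'taper',X(ctr+[0,0,.102]),'sh L/R',X(ctr+[0,-.024,.08]),X(ctr+[0,.024,.08]),'front',X(ctr+[.024,0,.08]),'dial far',X(ctr+[-.056,0,.06]))
print('top handle',onz('top',326+480/6.667-60,125+195/6.667,zu+.0665).round(4))
```

```text
under 0.15967021044860752
head top ctr [ 0.5327 -0.2022  0.1837]
front [ 0.5657 -0.2015  0.1837]
back [ 0.5004 -0.2033  0.1837]
fu [ 0.5624 -0.2032  0.1597]
lu [ 0.5274 -0.2359  0.1597]
ru [ 0.5299 -0.17    0.1597]
handle top/bot [ 0.6015 -0.1319  0.2262] [ 0.6063 -0.1321  0.1762] ang 43.602761264503656 0.10161784240607527
valve taper top [ 0.5356 -0.2076  0.102 ]
0.5265 taper [218. 416.] sh L/R [118. 491.] [328. 496.] front [211. 558.] dial far [254. 419.]
0.531 taper [216. 428.] sh L/R [116. 503.] [326. 508.] front [209. 570.] dial far [252. 430.]
0.535 taper [214. 438.] sh L/R [114. 514.] [324. 519.] front [207. 581.] dial far [250. 440.]
top handle [ 0.592  -0.1317  0.2262]
```

Scene crop: the held key is level, head top centre about (272,178), handle about (297,188), spindle taper about (271.7,203.6). Averaged over both cameras, the key must shift about (+1,-6) mm to sit over the spindle.

Call:
{"name": "jog_arm", "arguments": {"targets": [[0.001,-0.006,-0.02,0,1],[0.001,-0.006,-0.04,0,1],[0.001,-0.006,-0.05,0,1],[0.001,-0.006,-0.05,0,1],[0.001,-0.006,-0.05,0,1]], "grip_force": 40}}

```text
clock: 6.73
position: [0.5321, -0.2068, 0.1001]
tool_rot: [[-0.693, -0.721, -0.001], [-0.721, 0.693, 0.001], [0.0, 0.001, -1.0]]
contact_force: [0.6, 0.0, -2.0]
finger_gap: 0.539
grip_force: 62.7
```

Call:
{"name": "jog_arm", "arguments": {"targets": [[0,0,-0.003,0,1],[0,0,-0.006,0,1],[0,0,-0.009,0,1],[0,0,-0.011,0,1],[0,0,-0.011,0,1]]}}

```text
clock: 7.15
position: [0.5321, -0.2078, 0.0888]
tool_rot: [[-0.694, -0.72, -0.0], [-0.72, 0.694, 0.0], [0.0, 0.0, -1.0]]
contact_force: [0.3, 0.1, -2.1]
finger_gap: 0.536
grip_force: 62.8
```

Call:
{"name": "jog_arm", "arguments": {"targets": [[0,0,-0.002,0,1],[0,0,-0.004,0,1],[0,0,-0.006,0,1],[0,0,-0.006,0,1]]}}

```text
clock: 7.48
position: [0.532, -0.2078, 0.0827]
tool_rot: [[-0.694, -0.72, -0.001], [-0.72, 0.694, 0.0], [0.0, 0.001, -1.0]]
contact_force: [-0.9, 0.1, -3.2]
finger_gap: 0.539
grip_force: 62.8
```

Call:
{"name": "jog_arm", "arguments": {"targets": [[0,0,-0.003,0,1],[0,0,-0.006,0,1],[0,0,-0.009,0,1],[0,0,-0.009,0,1]]}}

```text
clock: 7.82
position: [0.5318, -0.2077, 0.0733]
tool_rot: [[-0.694, -0.72, -0.001], [-0.72, 0.694, 0.001], [0.0, 0.001, -1.0]]
contact_force: [-1.1, 0.5, -3.1]
finger_gap: 0.535
grip_force: 62.8
```

Call:
{"name": "jog_arm", "arguments": {"targets": [[0,0,-0.002,0,1],[0,0,-0.003,0,1],[0,0,-0.003,0,1]]}}

```text
clock: 8.07
position: [0.5322, -0.2079, 0.071]
tool_rot: [[-0.694, -0.72, -0.0], [-0.72, 0.694, -0.0], [0.0, 0.0, -1.0]]
contact_force: [0.2, -0.5, -1.6]
finger_gap: 0.536
grip_force: 62.8
```

Call:
{"name": "jog_arm", "arguments": {"targets": [[0,0,-0.001,0,1],[0,0,-0.001,0,1],[0,0,-0.001,0,1]]}}

```text
clock: 8.32
position: [0.5323, -0.208, 0.0708]
tool_rot: [[-0.694, -0.72, 0.0], [-0.72, 0.694, -0.0], [-0.0, -0.0, -1.0]]
contact_force: [-3.0, 1.0, 5.6]
finger_gap: 0.539
grip_force: 63.5
```

Call:
{"name": "jog_arm", "arguments": {"targets": [[0,0,0,0,-1],[0,0,0,0,-1],[0,0,0,0,-1],[0,0,0,0,-1],[0,0,0,0,-1]]}}

```text
clock: 8.73
position: [0.5323, -0.208, 0.0701]
tool_rot: [[-0.694, -0.72, 0.0], [-0.72, 0.694, -0.0], [-0.0, -0.0, -1.0]]
contact_force: [-0.1, -0.0, 0.5]
finger_gap: 1.002
grip_force: 0.0
```

Call:
{"name": "jog_arm", "arguments": {"targets": [[0,0,0,0,-1],[0,0,0.03,0,-1],[0,0,0.07,0,-1],[0,0,0.11,0,-1],[0,0,0.11,0,-1]]}}

```text
clock: 9.15
position: [0.5357, -0.2097, 0.1876]
tool_rot: [[-0.694, -0.72, 0.009], [-0.72, 0.694, -0.005], [-0.003, -0.01, -1.0]]
contact_force: [1.1, 0.0, 0.5]
finger_gap: 1.001
grip_force: 0.0
```

Run:
```python
from h import *
a=snap('scene','s4'); s=manip.read_state(); print(s['position'],s['contact_force'])
cv2.imwrite('pics/c6.png',cv2.resize(a[183:243,246:326],(800,600),interpolation=cv2.INTER_CUBIC))
```

```text
[ 0.53476791 -0.20923646  0.18436827] [ 0.68691139 -0.3248788  -0.10232304]
```

View pics/c6.png

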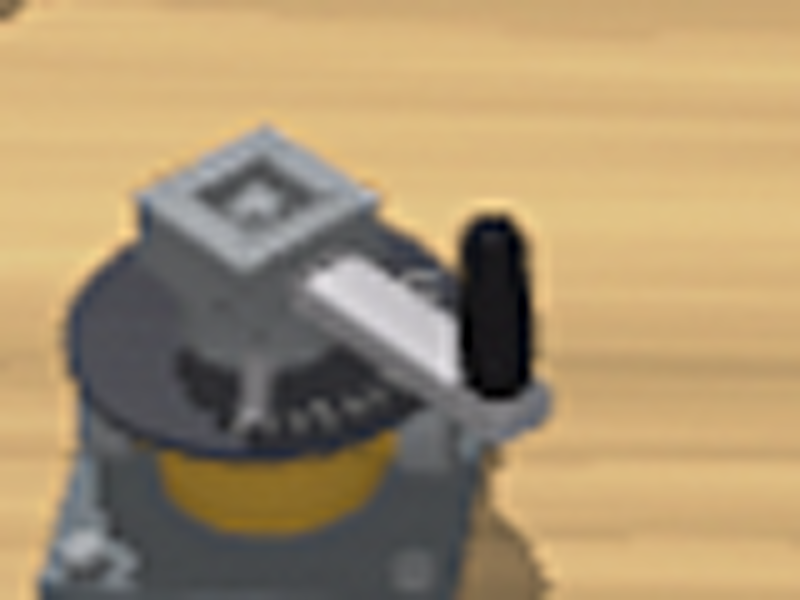

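The key is seated: the spindle tip is centred in the eye at scene about (271.5,203), the arm points to lower right, the handle is at about (295.5,214), and the pointer tip is at about (270,226). Next, the handle.

Call:
{"name": "jog_arm", "arguments": {"targets": [[0.025,0.025,0,0,-1],[0.05,0.05,0,0,-1],[0.068,0.071,0,0,-1],[0.068,0.071,0,0,-1],[0.068,0.071,0,0,-1]], "grip_force": 30}}

```text
clock: 9.62
position: [0.6003, -0.1356, 0.1788]
tool_rot: [[-0.693, -0.721, -0.002], [-0.721, 0.693, 0.0], [0.001, 0.002, -1.0]]
contact_force: [-0.5, 0.5, -0.6]
finger_gap: 1.002
grip_force: 0.0
```

Call:
{"name": "jog_arm", "arguments": {"targets": [[0,0,-0.03,0,-1],[0,0,-0.06,0,-1],[0,0,-0.085,0,-1],[0,0,-0.085,0,-1],[0,0,-0.085,0,-1]]}}

```text
clock: 10.03
position: [0.5985, -0.1373, 0.0942]
tool_rot: [[-0.695, -0.719, -0.003], [-0.719, 0.695, 0.001], [0.002, 0.003, -1.0]]
contact_force: [-0.1, -0.4, -0.7]
finger_gap: 1.0
grip_force: 0.0
```

Call:
{"name": "jog_arm", "arguments": {"targets": [[0,0,0,0,1],[0,0,0,0,1],[0,0,0,0,1],[0,0,0,0,1],[0,0,0,0,1]]}}

```text
clock: 10.45
position: [0.6007, -0.1371, 0.096]
tool_rot: [[-0.694, -0.72, 0.001], [-0.72, 0.694, -0.0], [-0.001, -0.001, -1.0]]
contact_force: [0.5, -0.5, -0.1]
finger_gap: 0.302
grip_force: 0.0
```

Call:
{"name": "jog_arm", "arguments": {"targets": [[0,0,0,0,1],[0,0,0,0,1],[0,0,0,0,1],[0,0,0,0,1],[0,0,0,0,1]]}}

```text
clock: 10.87
position: [0.6006, -0.1368, 0.0953]
tool_rot: [[-0.694, -0.72, 0.001], [-0.72, 0.694, 0.0], [-0.001, -0.0, -1.0]]
contact_force: [1.3, 2.3, 1.9]
finger_gap: 0.221
grip_force: 29.3
```

Run:
```python
from h import *
s=manip.read_state(); print(s['position'],s['contact_force'],s['finger_gap'])
p0=s['position']
for a in range(46,130,4): print(a,(98*(np.cos(np.radians(a))-np.cos(np.radians(46)))).round(1),(98*(np.sin(np.radians(a))-np.sin(np.radians(46)))).round(1))
```

```text
[ 0.6006296  -0.13675014  0.09530969] [1.3182185  2.28823632 1.91321689] 0.221022294687966
46 0.0 0.0
50 -5.1 4.6
54 -10.5 8.8
58 -16.1 12.6
62 -22.1 16.0
66 -28.2 19.0
70 -34.6 21.6
74 -41.1 23.7
78 -47.7 25.4
82 -54.4 26.6
86 -61.2 27.3
90 -68.1 27.5
94 -74.9 27.3
98 -81.7 26.6
102 -88.5 25.4
106 -95.1 23.7
110 -101.6 21.6
114 -107.9 19.0
118 -114.1 16.0
122 -120.0 12.6
126 -125.7 8.8
```

Call:
{"name": "jog_arm", "arguments": {"targets": [[-0.005,0.005,0,0,1],[-0.0105,0.009,0,0,1],[-0.016,0.0125,0,0,1],[-0.022,0.016,0,0,1],[-0.028,0.019,0,0,1]]}}

```text
clock: 11.28
position: [0.5719, -0.1175, 0.0953]
tool_rot: [[-0.694, -0.72, 0.001], [-0.72, 0.694, -0.0], [-0.0, -0.001, -1.0]]
contact_force: [3.0, 0.2, 1.1]
finger_gap: 0.217
grip_force: 29.3
```

Call:
{"name": "jog_arm", "arguments": {"targets": [[-0.0065,0.0025,0,0,1],[-0.013,0.0045,0,0,1],[-0.0195,0.0065,0,0,1],[-0.0265,0.0075,0,0,1],[-0.033,0.0085,0,0,1]]}}

```text
clock: 11.7
position: [0.5385, -0.1094, 0.0952]
tool_rot: [[-0.694, -0.72, -0.0], [-0.72, 0.694, -0.0], [0.0, -0.0, -1.0]]
contact_force: [1.5, -0.3, 1.4]
finger_gap: 0.218
grip_force: 29.4
```

Call:
{"name": "jog_arm", "arguments": {"targets": [[-0.007,0,0,0,1],[-0.014,0,0,0,1],[-0.0205,-0.001,0,0,1],[-0.0275,-0.002,0,0,1],[-0.034,-0.004,0,0,1]]}}

```text
clock: 12.12
position: [0.5044, -0.1134, 0.0951]
tool_rot: [[-0.694, -0.72, -0.0], [-0.72, 0.694, 0.0], [-0.0, 0.0, -1.0]]
contact_force: [1.3, 2.8, 2.9]
finger_gap: 0.222
grip_force: 29.7
```

Call:
{"name": "jog_arm", "arguments": {"targets": [[-0.003,-0.001,0,0,1],[-0.003,-0.001,0,0,1],[-0.003,-0.001,0,0,1]]}}

```text
clock: 12.37
position: [0.5015, -0.1143, 0.095]
tool_rot: [[-0.694, -0.72, -0.001], [-0.72, 0.694, 0.001], [0.0, 0.001, -1.0]]
contact_force: [-2.3, 2.6, 3.4]
finger_gap: 0.22
grip_force: 29.8
```

Run:
```python
from h import *
a=snap('scene','s5'); s=manip.read_state(); print(s['position'],s['contact_force'],s['finger_gap'])
d=s['position'][:2]-[.532,-.208]; print(np.degrees(np.arctan2(d[1],d[0])),np.hypot(*d))
cv2.imwrite('pics/c7.png',cv2.resize(a[183:243,246:326],(800,600),interpolation=cv2.INTER_CUBIC))
```

```text
[ 0.50161419 -0.11420718  0.09492433] [-2.06799339  4.01841017  3.59141617] 0.2225999576973076
107.95063046809314 0.09859204346475292
```

View pics/c7.png

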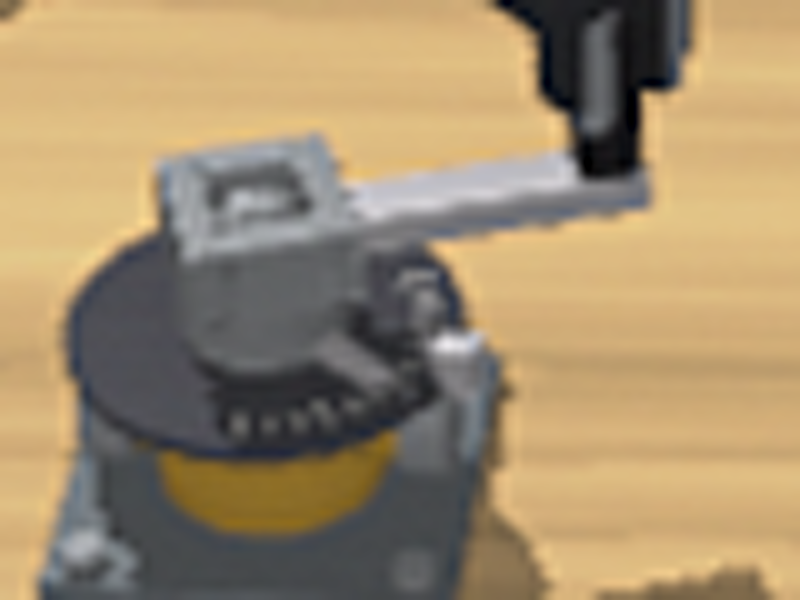

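The pointer tip is at scene about (284,221.5), still short of the rider at about (291.5,217). I'll compute the remaining angle.

Run:
```python
from h import *
W=lambda x,y,z:onz('scene',(x+.5)/10-.5+246,(y+.5)/10-.5+183,z)
for c in((.5354,-.2083),(.534,-.208)):
  for n,q in dict(p0=(243,425,.0645),p=(387,388,.0645),pmid=(360,362,.0645),r=(455,345,.07),rbot=(455,345,.07)).items():
    d=W(*q)[:2]-c; print(n,np.degrees(np.arctan2(d[1],d[0])).round(1),np.hypot(*d).round(4))
# project rider/pointer candidates from scene axis for comparison
X=lambda P:((pix('scene',P)-[246,183]+.5)*10-.5).round(0)
for a in range(30,85,5):
  t=np.radians(a); u=np.array([np.cos(t),np.sin(t),0]); c=np.array([.5354,-.2083,0]); print(a,'tip',X(c+.047*u+[0,0,.0645]),'rider .05/.062 @.07',X(c+.05*u+[0,0,.07]),X(c+.062*u+[0,0,.07]))
```

```text
p0 0.2 0.0475
p 50.7 0.0479
pmid 56.0 0.0347
r 71.8 0.0575
rbot 71.8 0.0575
p0 -0.2 0.0489
p 49.2 0.0486
pmid 53.8 0.0352
r 70.4 0.0576
rbot 70.4 0.0576
30 tip [333. 411.] rider .05/.062 @.07 [337. 401.] [355. 426.]
35 tip [347. 406.] rider .05/.062 @.07 [351. 396.] [373. 420.]
40 tip [360. 401.] rider .05/.062 @.07 [365. 390.] [391. 412.]
45 tip [372. 394.] rider .05/.062 @.07 [378. 384.] [407. 404.]
50 tip [383. 388.] rider .05/.062 @.07 [390. 376.] [422. 395.]
55 tip [393. 380.] rider .05/.062 @.07 [401. 369.] [435. 385.]
60 tip [403. 373.] rider .05/.062 @.07 [411. 360.] [448. 375.]
65 tip [411. 364.] rider .05/.062 @.07 [420. 352.] [458. 364.]
70 tip [418. 356.] rider .05/.062 @.07 [427. 342.] [467. 353.]
75 tip [424. 347.] rider .05/.062 @.07 [433. 333.] [475. 341.]
80 tip [428. 338.] rider .05/.062 @.07 [438. 324.] [481. 329.]
```

Run:
```python
import numpy as np
f=lambda a:98.3*np.array([np.cos(np.radians(a)),np.sin(np.radians(a))])
for a in(112,116,120,124,128.5): print(a,(f(a)-f(108)).round(1))
```

```text
112 [-6.4 -2.3]
116 [-12.7  -5.1]
120 [-18.8  -8.4]
124 [-24.6 -12. ]
128.5 [-30.8 -16.6]
```

Call:
{"name": "jog_arm", "arguments": {"targets": [[-0.0065,-0.0025,0,0,1],[-0.0125,-0.005,0,0,1],[-0.019,-0.0085,0,0,1],[-0.0245,-0.012,0,0,1],[-0.031,-0.0165,0,0,1]]}}

```text
clock: 12.83
position: [0.4707, -0.1311, 0.095]
tool_rot: [[-0.694, -0.72, -0.0], [-0.72, 0.694, 0.0], [0.0, 0.0, -1.0]]
contact_force: [1.4, 3.0, 2.5]
finger_gap: 0.22
grip_force: 29.8
```

Call:
{"name": "jog_arm", "arguments": {"targets": [[0,0,0,0,1],[0,0,0,0,1],[0,0,0,0,1]]}}

```text
clock: 13.08
position: [0.4707, -0.1311, 0.095]
tool_rot: [[-0.695, -0.719, -0.001], [-0.719, 0.695, -0.0], [0.001, 0.001, -1.0]]
contact_force: [-2.2, 3.0, 3.3]
finger_gap: 0.221
grip_force: 29.8
```

Run:
```python
from h import *
a=snap('scene','s6'); s=manip.read_state(); d=s['position'][:2]-[.532,-.208]; print(np.degrees(np.arctan2(d[1],d[0])),np.hypot(*d))
cv2.imwrite('pics/c8.png',cv2.resize(a[205:235,266:306],(800,600),interpolation=cv2.INTER_CUBIC))
```

```text
128.4427333133883 0.09831020641904743
```

View pics/c8.png

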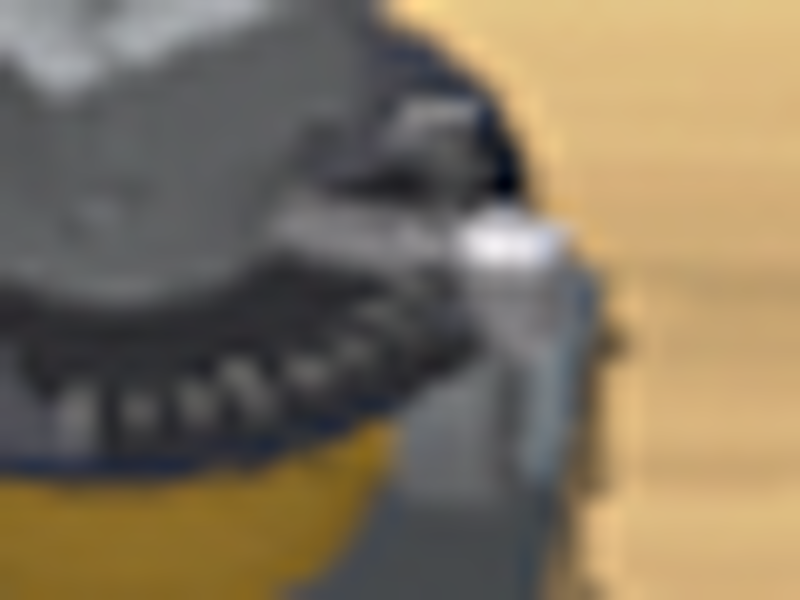

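Run:
```python
from h import *
W=lambda x,y,z:onz('scene',(x+.5)/20-.5+266,(y+.5)/20-.5+205,z)
for c in((.5354,-.2083),(.534,-.208)):
  for n,q in dict(tip=(438,252,.0645),mid=(370,236,.0645),r=(513,241,.07)).items():
    d=W(*q)[:2]-c; print(n,np.degrees(np.arctan2(d[1],d[0])).round(1),np.hypot(*d).round(4))
# numeric rider centroid over frames
a=cv2.imread('pics/s6.png'); g=cv2.resize(a[205:235,266:306],None,fx=20,fy=20,interpolation=cv2.INTER_CUBIC).min(2)
m=(g>165).astype(np.uint8); m[:, :420]=0; m[:180]=0; m[300:]=0; m[:,580:]=0; M=cv2.moments(m,True); print(M['m10']/M['m00'],M['m01']/M['m00'],M['m00'])
```

```text
tip 75.2 0.0456
mid 76.1 0.0355
r 73.9 0.057
tip 73.4 0.0457
mid 73.8 0.0356
r 72.5 0.0571
509.5942317255097 242.82347090999502 4022.0
```

Call:
{"name": "jog_arm", "arguments": {"targets": [[0,0,0,0,-1],[0,0,0,0,-1],[0,0,0,0,-1],[0,0,0,0,-1],[0,0,0,0,-1]]}}

```text
clock: 13.55
position: [0.4715, -0.131, 0.0951]
tool_rot: [[-0.694, -0.72, 0.0], [-0.72, 0.694, -0.0], [0.0, -0.0, -1.0]]
contact_force: [-0.0, -0.9, 0.4]
finger_gap: 0.91
grip_force: 0.0
```

Call:
{"name": "jog_arm", "arguments": {"targets": [[0,0,0,0,-1],[0,0,0.03,0,-1],[0,0,0.07,0,-1],[0,0,0.11,0,-1],[0,0,0.11,0,-1]]}}

```text
clock: 13.97
position: [0.4746, -0.1324, 0.212]
tool_rot: [[-0.694, -0.72, 0.009], [-0.72, 0.694, -0.004], [-0.003, -0.009, -1.0]]
contact_force: [2.2, -0.3, 1.1]
finger_gap: 1.002
grip_force: 0.0
```

Call:
{"name": "jog_arm", "arguments": {"targets": [[-0.03,0.02,0,0,-1],[-0.06,0.04,0,0,-1],[-0.09,0.06,0,0,-1],[-0.1,0.07,0,0,-1],[-0.1,0.07,0,0,-1]]}}

```text
clock: 14.38
position: [0.3691, -0.0593, 0.2053]
tool_rot: [[-0.693, -0.721, -0.0], [-0.721, 0.693, 0.0], [-0.0, 0.0, -1.0]]
contact_force: [1.3, 0.0, 0.3]
finger_gap: 1.002
grip_force: 0.0
```

Call:
{"name": "jog_arm", "arguments": {"targets": [[0,0,0,0,-1],[0,0,0,0,-1],[0,0,0,0,-1],[0,0,0,0,-1],[0,0,0,0,-1]]}}

```text
clock: 14.8
position: [0.3718, -0.0613, 0.2049]
tool_rot: [[-0.694, -0.719, -0.0], [-0.719, 0.694, 0.0], [0.0, 0.0, -1.0]]
contact_force: [0.0, 0.3, 0.4]
finger_gap: 0.997
grip_force: 0.0
```

Run:
```python
from h import *
a=snap('scene','s7'); t=snap('top','t7'); b=cv2.imread('pics/s6.png'); print(manip.read_state()['position'],manip.read_state()['contact_force'])
d=cv2.absdiff(a,b).max(2); print('valve change',d[209:235,250:296].max(), 'head',d[195:215,262:280].max()); 
t0=cv2.imread('pics/top0.png')
# top-view light pixels near the dial rim/pointer
R=t[160:212,326:392]; g=R.min(2); ys,xs=np.where(g>95)
cv2.imwrite('pics/c9.png',cv2.resize(R,None,fx=10,fy=10,interpolation=cv2.INTER_CUBIC))
for x0,x1,y0,y1 in((338,356,168,190),):
    print(t[y0:y1,x0:x1].min(2))
```

```text
[ 0.37146411 -0.06114864  0.20491943] [ 0.44154402 -0.23425708  0.44236373]
valve change 16 head 13
[[ 79  79  80  81  78  79  79  79  80  79  81  81  79  79  80  82  81  79]
 [ 80  78  79  79  80  78  80  81  80  79  79  79  80  79  78  80  77  72]
 [ 77  76  77  76  77  76  74  77  76  77  77  76  78  71  70  66  63  56]
 [ 75  73  77  74  72  71  73  70  71  70  67  68  66  63  56  55  52  53]
 [ 73  73  74  71  69  69  69  71  68  69  64  58  54  60  56  52  65  62]
 [ 72  70  73  73  72  74  80  76  73  66  62  54  52  55  64  61  70  66]
 [ 72  73  71  71  73  79  85  83  73  61  55  60  64  56  71  65  64  57]
 [ 75  75  72  70  71  77  83  75  63  54  53  56  68  64  60  57  54  53]
 [ 75  74  69  69  73  70  72  65  52  51  63  62  60  59  54  51  53  53]
 [ 72  75  69  73  76  69  67  61  56  55  62  58  54  53  52  52  54  74]
 [ 74  74  73 106 130 118  92  65  61  68  63  57  52  51  53  56  89 109]
 [ 77  75  85 130 154 148 117  74  57  64  65  58  52  51  66  92 116 126]
 [ 78  77 109 141 151 153 135 108 109  95  66  54  56  61  93 118 126 126]
 [ 74  77 114 133 141 138 115 112 127 115  90  86  81  94 112 119 124 120]
 [ 77  80  89  98 102  99  78  89 108  99  95  95 113 122 120 117 111 103]
 [ 75  76  72  67  62  55  56  68  74  72  74  76  96 118 122 121 116  92]
 [ 73  71  68  66  59  51  57  61  58  56  55  52  61  86 113 119 120 111]
 [ 82  72  66  64  60  52  59  66  64  58  52  51  54  65  93 116 121 121]
 [ 88  75  69  67  61  50  54  59  57  55  47  52  56  62  86 102 114 121]
 [ 98  83  68  68  58  52  55  64  65  55  54  55  69 111 130 110 106 117]
 [106  87  68  69  61  50  55  59  62  54  57  90 119 141 152 144 115 113]
 [ 96  67  51  55  53  51  51  62  70  64  96 130 146 149 149 150 138 113]]
```

Run:
```python
from h import *
for n,(u,v,z) in dict(tip=(345.7,181,.0645),mid=(348,181.6,.0645),rider=(342.1,179.9,.07)).items():
  for c in((.5262,-.2078),(.527,-.208)):
    d=onz('top',u,v,z)[:2]-c; print(n,np.degrees(np.arctan2(d[1],d[0])).round(1),np.hypot(*d).round(4))
```

```text
tip 69.5 0.0464
tip 70.5 0.0463
mid 68.5 0.0385
mid 69.7 0.0384
rider 71.2 0.0588
rider 72.0 0.0587
```

```bash
python3 -c "
from station import manip
print(manip.finish_job())"
```

```text
the job is handed in; nothing more can be done
None
```

The key is seated on the spindle and released, the pointer stands within about 1.6° of the rider by both cameras (limit 5°), and the job was handed in at about 15 s; no verdict was returned.

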